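# Show the goblet on the turntable

## Robot

A 6-joint arm with a two-finger parallel gripper is mounted at the origin on the work surface. World frame = base frame: x ahead of the robot, y to its left, z up, the work surface at z = 0. Lengths are in m, angles in rad, forces in N, time in s.
With the tool pointing down it reaches from about 0.25 to 0.8 m from the base axis. Payload 8.5 kg.
Tool frame: the origin (TCP) lies midway between the tips of the shut fingers; the grasp point (between the pads) lies 19 mm behind it; z points along the fingers, y is the direction in which the jaws open and shut (so a half turn about z gives the same grasp; the last joint's range is limited). The gripper opens to 85 mm and grips with 20 to 120 N. Pads are 22 mm wide; open, the fingers measure 114 mm over their backs; the gripper's body (76 mm by 85 mm) begins 54 mm behind the grasp point. The pads swing forward as they close: fully open they stand 13 mm farther back than shut.
Start: joints at [-1.104, 0.238, -0.013, 1.319, 0, 1.571], TCP at [0.236, -0.469, 0.231] pointing down, gripper open.
Joint ranges: [-2.66, 2.66], [-1.03, 1.9], [-1.14, 1.46], [-1.82, 2.27], [-1.45, 1.34], [-3.14, 3.14]. Speed limits (rad/s): [2.22, 2.22, 2.79, 3.14, 3.14, 3.14].

## Interface

Orientations are given as a unit quaternion [x, y, z, w].
In Python, from bench import ctrl gives the robot as it stands.
- The arm moves only by the shell command python3 -m inch 'ROWS' [FORCE]. ROWS is JSON, a list of rows, each an object with "grip": the opening, from -1 (shut) to 1 (fully open); "travel": the shift along the tool's x, y, z in m, a list of three; "spin": the turn about the tool's z in degrees. A call has 1 to 8 rows; each row is the pose to reach, as a shift and turn from the pose measured when the call began, along the tool's axes at that moment; what a row does not reach only later rows make up. A row lasts 1/8 s, in which the tool goes at most 62.5 mm and 10.7 degrees, less where a joint would pass 70% of its speed; a pose out of reach is approached as far as the arm can. A call with a gripper value outside its range is refused whole. The fingers move at their own pace and stop on an object; FORCE is the grip in N (left out, the last holds). Time passes only in rows, so rows that repeat a pose let the fingers close. It gives the time, the measured TCP pose, the force and the opening at its end, in the units of the state.
- ctrl.get_obs(): the state, without advancing time (a new reading comes with each control period).
- ctrl.grab_frame(name): name is "scene" or "top" or "wrist"; returns the picture (400x640x3 uint8, red, green, blue); there is no depth.
- ctrl.calibration(name): a dict with "fx", "fy", "cx", "cy" (pixels), "dist" ([k1, k2, p1, p2, k3] as OpenCV has them; the pictures are not rectified), "rvec" (rotation vector, rad) and "tvec" (3), from world to camera coordinates, as OpenCV has them. Camera axes: x right, y down, z forward; pixel columns grow to the right and rows downward; lengths in m; the calibration is good to about 2 mm. A picture is of the moment at which its call begins: read the wrist's pose just before it. calibration takes no time and is no camera call; for the wrist camera it gives the pose at the moment of the call.
- ctrl.sign_off(): hands the job in, once; it reports no verdict.
Trained networks look in the newest picture that a camera, given by its name, has taken for a name from the list of things; names that differ only in an ending like _2 or _b are one class to them, and where a whole thing is asked for, a point or a joint stands for the part that bears it (a point fixed in the world has none). Each returns a list of dicts, best first, with "conf" (0 to 1); they miss things now and then, are a little off and sometimes report something else, mostly with a low value. They report only what shows in the picture. A call takes as long as a camera call. They do not tell look-alikes from the thing itself.
- ctrl.spot_in(camera, query): "extent" ([centre column, centre row, width, height] in pixels, round what is visible of it).
The state is a dict: "time_s": time; "joint_pos": joint angles; "qd": joint speeds; "joint_efforts": joint torques, N m; "tcp_pos": TCP position; "orientation": TCP orientation; "force": force on the tool from outside, world axes, zero at the start; "wrist_torque": the same for the moment, N m; "finger_gap": finger opening in m.
Only numpy, scipy, OpenCV 4.12 (cv2) and the standard library are available. Lean on these libraries where they do the work, as an engineer would, in place of code of your own. Each camera call takes 0.05 s, during which the arm holds its last target. There are 200 camera calls.

## Task

A customer would like to see the little goblet, the only piece in the dark-lined white tray with a stem and foot. Lift it out, leaving the other pieces standing in the tray, and set it down upright, not dropped, within the dark disc in the middle of the display turntable. Then turn the turntable slowly through one full turn, either way, until its knob is back at the brass pointer with the goblet still standing in the middle; disturb nothing else on the counter.

Things in the scene. Friction and masses are not known exactly. Their poses are not given: they have to be found in the camera images.
- goblet: The piece wanted: a little goblet of white shell with dark horn stripes, 85 mm tall, 120 g (varies). Foot: disc 50 mm across, 5 mm thick. Stem: 14 mm across, up to 45 mm. Bowl: straight-sided, 34 mm across, from 48 to 85 mm; grip it there from above. Origin: centre of the underside of the foot; z up along the stem. Loose, in any quarter of the tray.
- tray: Fixed white tray, dark-lined, 290 mm (its x) by 210 mm (its y), 60 mm high, walls and floor 5 mm thick. Origin: centre of the underside; z up. Four pieces stand in it, one per quarter, 65 mm along its x and 45 mm along its y from the centre, give or take 8 mm: fingers closing along its x have most room (67 mm from a piece's centre to the wall). May be left or right; turntable on the other side.
- cup: Another piece in the tray: plain straight striped cup, 42 mm across, 55 mm tall. Loose. Origin: centre of its underside, z up. Stays in the tray.
- dish: Another piece in the tray: low striped round dish, 48 mm across, 30 mm tall. Loose. Origin: centre of its underside, z up. Stays in the tray.
- caddy: Another piece in the tray: square striped box with a dark lid, 40 by 40 mm, 52 mm tall. Loose. Origin: centre of its underside, z up. Stays in the tray.
- turntable: Fixed round base of the display turntable. Origin: on the turning axis at the counter; its x axis points to the brass pointer, a small upright 34 mm high that stands 137 to 145 mm from the axis. The knob starts next to it, on the same radius. The base may face any way.
- platter (a joint): Angle of the turning wooden disc: 0 at the start (knob at the pointer), growing anticlockwise seen from above, counting on past a turn (a full turn reads 6.28 or -6.28). Turns either way with light friction (0.06 N m), no spring, and stays where it is left.
- platter_center (a point): Centre of the turntable's upper surface, 34 mm above the counter. The wooden disc is 240 mm across, with a dark inlaid disc 84 mm across in its middle, flush.
- knob_grip (a point): Where to take the turntable's knob, 70 mm above the counter on the knob's axis. The knob is an upright brass post 18 mm across, from 34 to 92 mm above the counter, 100 mm from the turning axis; it moves with the disc and spins freely about its own axis, so a gripper holding it can follow the 100 mm circle without turning itself.
- bangle0: Stone bangle lying flat beyond the tray and turntable, 74 mm across, 12 mm thick. Loose; origin: centre of its underside. Leave alone.
- bangle1: Glassy green bangle lying flat near the other, 74 mm across, 12 mm thick. Loose; origin: centre of its underside. Leave alone.
- spoon: Shell spoon, 170 mm long, lying on the counter at the far left. Loose. Leave alone.
- calculator: Black pocket calculator, 150 by 100 by 14 mm, at the far right. Loose; origin: centre of its underside. Leave alone.
Things that resemble listed ones, but are neither listed nor needed, are in the scene too. Leave any green look-alike of the caddy alone. Leave any blue look-alike of the goblet alone.

How it is judged:
By the outcome, as a careful person would: the job done as asked, in the order asked, and still so for the second after the job is handed in, with the robot touching nothing.
It also fails if it takes over 72 s, if anything falls off the work surface, if the arm or the gripper's body presses on something with over 40 N, if the wrist force passes 120 N, or if a joint passes its speed limit or range.

## Working session

There is one attempt and no reset: what is moved stays moved. The work goes in short steps, Python scripts to look and compute and a shell command to move; the robot and the scene stay as the last step left them, time stands still between calls to the robot, and variables do not carry over. Pictures are saved under pics/ and viewed, about 8 in all and at most 12, crops included, and the job is handed in when it is done.

```bash
ls; mkdir -p pics
cat > h.py <<'E'
import numpy as np, cv2
from bench import ctrl
from scipy.spatial.transform import Rotation as R
def cal(n):
    c=ctrl.calibration(n)
    K=np.array([[c['fx'],0,c['cx']],[0,c['fy'],c['cy']],[0,0,1.]])
    return K,np.array(c['dist'],float),np.array(c['rvec'],float).reshape(3),np.array(c['tvec'],float).reshape(3)
def ray(n,px,z,c=None):
    K,d,r,t=c or cal(n)
    p=cv2.undistortPoints(np.array(px,float).reshape(-1,1,2),K,d).reshape(-1,2)
    M=cv2.Rodrigues(r)[0]; C=-M.T@t
    D=np.c_[p,np.ones(len(p))]@M
    return C+D*((z-C[2])/D[:,2])[:,None]
def proj(n,P,c=None):
    K,d,r,t=c or cal(n)
    return cv2.projectPoints(np.array(P,float).reshape(-1,1,3),r,t,K,d)[0].reshape(-1,2)
def grab(n,f):
    im=ctrl.grab_frame(n); cv2.imwrite('pics/'+f,im[:,:,::-1]); return im
def totool(P):
    o=ctrl.get_obs(); return R.from_quat(o['orientation']).inv().apply(np.array(P)-o['tcp_pos'])
E
python3 - <<'E'
from h import *
a=grab('top','top0.png'); 
for q in ['goblet','cup','dish','caddy','tray','turntable','platter_center','knob_grip']:
    print(q,[(np.round(x['extent'],1).tolist(),round(x['conf'],2)) for x in ctrl.spot_in('top',q)[:4]])
b=grab('scene','scene0.png')
o=ctrl.get_obs(); print(o['tcp_pos'],o['orientation'],o['time_s'])
for q in ['goblet','knob_grip']:
    print(q,[(np.round(x['extent'],1).tolist(),round(x['conf'],2)) for x in ctrl.spot_in('scene',q)[:4]])
E
```

```text
pics
goblet [([343.8, 239.6, 17.5, 15.5], 0.66), ([381.0, 242.3, 13.7, 17.6], 0.51)]
cup [([380.9, 207.0, 12.5, 9.2], 0.53)]
dish [([407.9, 243.2, 12.5, 12.2], 0.56)]
caddy [([441.8, 206.1, 13.3, 11.5], 0.71), ([401.4, 206.8, 16.2, 13.6], 0.6)]
tray [([393.0, 223.9, 63.7, 79.4], 0.92)]
turntable [([271.6, 220.8, 65.3, 65.0], 0.73)]
platter_center [([272.2, 224.3, 64.0, 65.3], 0.55), ([473.2, 243.6, 41.5, 41.1], 0.45)]
knob_grip [([271.4, 221.2, 66.7, 67.7], 0.57)]
[ 0.23622506 -0.46878929  0.23125627] [ 9.72889341e-01  2.31271108e-01 -2.67522607e-05 -6.51254155e-05] 0.5
goblet [([343.6, 177.6, 11.9, 26.1], 0.7), ([323.5, 153.6, 13.7, 23.7], 0.53)]
knob_grip [([382.9, 242.8, 71.5, 60.5], 0.91), ([282.4, 159.6, 9.0, 19.3], 0.43)]
```

View pics/top0.png

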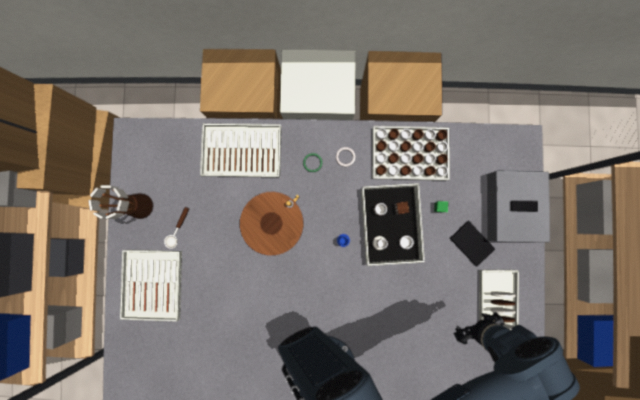

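View pics/scene0.png

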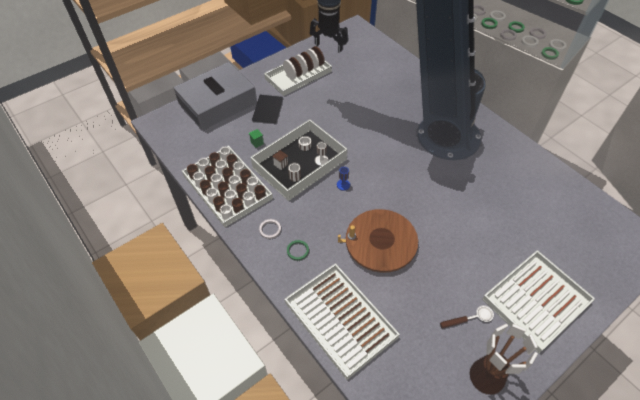

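Top view: the tray is at about (393,224), with the goblet most likely at (380,242). The blue look-alike is at (343,240), the platter at (272,223), and the knob and pointer near (290,203). I'll enlarge both pictures to get finer positions.

Run:
```python
from h import *
a=cv2.imread('pics/top0.png'); b=cv2.imread('pics/scene0.png')
A=cv2.resize(a[175:275,230:430],None,fx=4,fy=4,interpolation=cv2.INTER_CUBIC)[:, :]
B=cv2.resize(b[115:275,240:425],(740,640)[:2],interpolation=cv2.INTER_CUBIC)
B=cv2.resize(b[115:185,240:425],(0,0),fx=4,fy=4,interpolation=cv2.INTER_CUBIC)[:200]
cv2.imwrite('pics/c0.png',np.vstack([A,np.pad(B,((0,0),(0,60),(0,0)))])[:600])
g=ray('top',[[380.9,242.3],[406.5,242.3],[380.9,207]],[0.085,.055,.055][0]);print(g)
print('goblet scene top', ray('scene',[[321.5,146]],0.085))
hsv=cv2.cvtColor(a,cv2.COLOR_BGR2HSV)
# platter: wood colour
m=((hsv[...,0]<20)&(hsv[...,1]>90)).astype(np.uint8); m[:,:235]=0;m[:,310:]=0;m[:185]=0;m[260:]=0
n,l,s,c=cv2.connectedComponentsWithStats(m); i=1+s[1:,4].argmax()
cn=max(cv2.findContours((l==i).astype(np.uint8),0,1)[0],key=len)
print('el',cv2.fitEllipse(cv2.convexHull(cn)),s[i])
print('center',ray('top',[cv2.fitEllipse(cn)[0]],0.034))
print('knob/pointer',ray('top',[[289,203],[296,196]],0.08))
```

```text
[[ 0.47789554 -0.20194538  0.085     ]
 [ 0.47938224 -0.29436791  0.085     ]
 [ 0.60503395 -0.20058017  0.085     ]]
goblet scene top [[ 0.47191368 -0.20306465  0.085     ]]
el ((272.2890319824219, 221.8292999267578), (61.96219253540039, 68.16647338867188), 46.3673095703125) [ 240  192   63   63 3134]
center [[0.54188856 0.20075293 0.034     ]]
knob/pointer [[0.61385694 0.13229299 0.08      ]
 [0.63976956 0.10746118 0.08      ]]
```

View pics/c0.png

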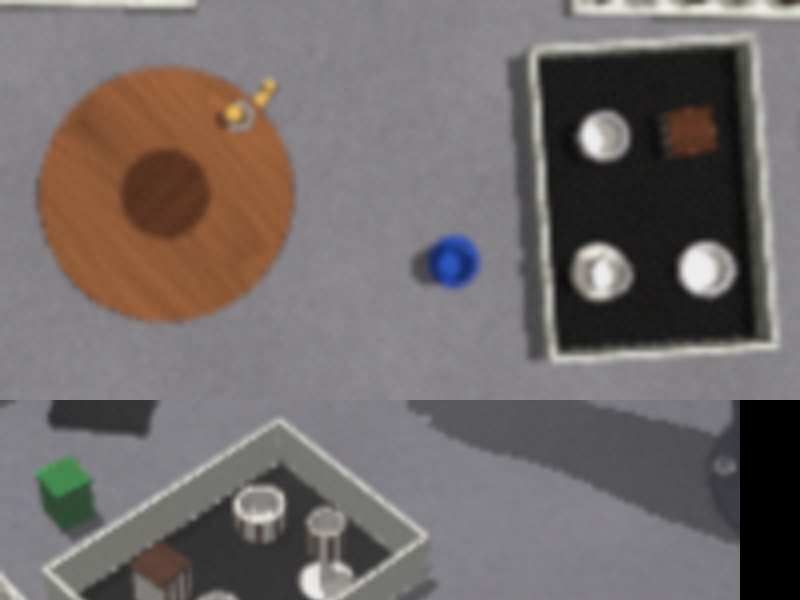

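Enlarged view: the goblet is at crop (602,272), with its foot showing round the bowl. The cup is at (603,136), the caddy at (690,130) and the dish at (707,270). The inlay is at (166,193), the knob at (237,113) and the pointer at (262,92).

Run:
```python
from h import *
f=lambda p:(np.array(p,float)+.5)/4-.5+[230,175]
T=ray('top',f([[531,48],[757,38],[777,345],[553,360]]),.06);print('tray',T,T.mean(0))
e=(T[0]+T[1]-T[2]-T[3]);print('tray yaw deg',np.degrees(np.arctan2(e[1],e[0])),np.linalg.norm(e)/2)
yaw=np.arctan2(e[1],e[0])
print('goblet',ray('top',f([[603,272]]),.085),ray('scene',[[321.4,145]],.085), 'foot',ray('top',f([[601,272]]),.01))
c=ray('top',f([[166,193.5]]),.034)[0];k=ray('top',f([[237,113]]),.092)[0]
p=ray('top',f([[270,85]]),.034)[0]
print('plat',c,'scene inlay',ray('scene',[[382,238.5]],.034));print('knob',k,k-c,np.linalg.norm((k-c)[:2]),np.degrees(np.arctan2(*(k-c)[1::-1])),np.degrees(np.arctan2(*(p-c)[1::-1])))
print('blue',ray('top',f([[454,262]]),.085))
o=ctrl.get_obs();r=R.from_quat(o['orientation']);print(r.as_matrix(),o['finger_gap'],o['force'])
```

```text
tray [[ 0.68037734 -0.13482192  0.06      ]
 [ 0.69358394 -0.3439794   0.06      ]
 [ 0.41166266 -0.36394009  0.06      ]
 [ 0.39493504 -0.15870073  0.06      ]] [ 0.54513974 -0.25036054  0.06      ]
tray yaw deg 4.418397250473753 0.28452738677856415
goblet [[ 0.47669889 -0.2000668   0.085     ]] [[ 0.46916417 -0.20717039  0.085     ]] foot [[ 0.47388941 -0.20828421  0.01      ]]
plat [0.54054381 0.20198321 0.034     ] scene inlay [[0.53985256 0.20760619 0.034     ]]
knob [0.61358483 0.13156186 0.092     ] [ 0.07304102 -0.07042135  0.058     ] 0.10146012118163263 -43.953876552847134 -42.57966005655144
blue [[ 0.48337994 -0.06591044  0.085     ]]
[[ 8.93043834e-01  4.49969677e-01 -2.99297890e-05]
 [ 4.49969677e-01 -8.93043834e-01 -5.17540756e-06]
 [-2.90573900e-05 -8.84563166e-06 -1.00000000e+00]] 0.08533373269125347 [-0.15123088  0.19401419  0.40309018]
```

```bash
python3 -m inch '[{"grip":1,"travel":[0.04,-0.016,0],"spin":-9},{"grip":1,"travel":[0.09,-0.035,0],"spin":-18},{"grip":1,"travel":[0.14,-0.055,0],"spin":-27},{"grip":1,"travel":[0.19,-0.074,0],"spin":-36},{"grip":1,"travel":[0.24,-0.094,0],"spin":-46},{"grip":1,"travel":[0.29,-0.113,0],"spin":-56},{"grip":1,"travel":[0.332,-0.13,0],"spin":-67.4},{"grip":1,"travel":[0.332,-0.13,0],"spin":-67.4}]' 40
python3 - <<'E'
from h import *
c=cal('wrist')
a=grab('wrist','w0.png'); 
for q in ['goblet','cup','dish']: print(q,[(np.round(x['extent'],1).tolist(),round(x['conf'],2)) for x in ctrl.spot_in('wrist',q)[:4]])
print(proj('wrist',[[.474,-.204,.09],[.474,-.204,.005]],c))
print(ray('wrist',[[320,200],[320,300],[400,200]],.09,c))
o=ctrl.get_obs();print(o['time_s'],o['tcp_pos'],R.from_quat(o['orientation']).as_matrix()[:2],o['joint_pos'])
E
```

```text
time_s: 1.6
tcp_pos: [0.4759, -0.2011, 0.2311]
orientation: [0.679, 0.734, 0.0, -0.0]
force: [-0.4, -0.3, -0.4]
finger_gap: 0.0853
goblet [([322.1, 176.8, 42.4, 59.9], 0.75), ([342.6, 33.4, 49.8, 65.0], 0.74)]
cup [([441.9, 182.0, 53.9, 54.0], 0.94)]
dish [([320.2, 249.8, 42.7, 47.3], 0.66)]
[[321.62408883 188.39870127]
 [321.94598817 167.27326102]]
[[ 0.47336606 -0.21526524  0.09      ]
 [ 0.48159924 -0.32432986  0.09      ]
 [ 0.54717657 -0.20945589  0.09      ]]
1.8 [ 0.47365666 -0.2038753   0.23131727] [[-7.01919793e-02  9.97533460e-01 -2.87587167e-04]
 [ 9.97533500e-01  7.01919601e-02 -7.65396373e-05]] [-4.06350126e-01  2.22347192e-01 -3.45614827e-02  1.31412157e+00
 -1.83978488e-04  1.09419648e+00]
```

View pics/w0.png

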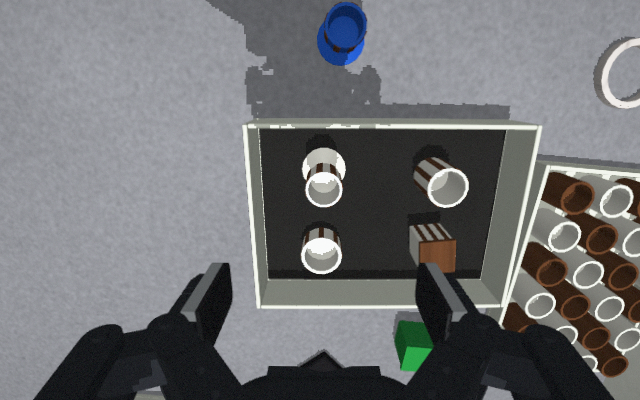

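The wrist view shows the goblet's rim at about (324,189), next to where I predicted it (321.6,188.4). The fingers straddle it along the tray's x, so I'll descend with a 2 mm correction and grip.

```bash
python3 -m inch '[{"grip":1,"travel":[0.001,0.002,0.05],"spin":0},{"grip":1,"travel":[0.001,0.002,0.1],"spin":0},{"grip":1,"travel":[0.001,0.002,0.14],"spin":0},{"grip":1,"travel":[0.001,0.002,0.165],"spin":0},{"grip":1,"travel":[0.001,0.002,0.174],"spin":0},{"grip":1,"travel":[0.001,0.002,0.174],"spin":0},{"grip":0.2,"travel":[0.001,0.002,0.174],"spin":0},{"grip":-0.1,"travel":[0.001,0.002,0.174],"spin":0}]' 40
python3 -m inch '[{"grip":-0.6,"travel":[0,0,0],"spin":0},{"grip":-1,"travel":[0,0,0],"spin":0},{"grip":-1,"travel":[0,0,0],"spin":0},{"grip":-1,"travel":[0,0,0],"spin":0},{"grip":-1,"travel":[0,0,0],"spin":0}]' 40
```

```text
time_s: 2.8
tcp_pos: [0.4761, -0.2031, 0.0583]
orientation: [0.682, 0.731, 0.0, 0.001]
force: [0.3, -0.8, -0.9]
finger_gap: 0.0512
time_s: 3.42
tcp_pos: [0.4764, -0.2032, 0.0589]
orientation: [0.682, 0.731, 0.0, 0.001]
force: [-0.8, -0.4, 6.7]
finger_gap: 0.0332
```

Gap is 33 mm, so the bowl is held. I'll lift it straight up and check.

```bash
python3 -m inch '[{"grip":-1,"travel":[0,0,-0.01],"spin":0},{"grip":-1,"travel":[0,0,-0.03],"spin":0},{"grip":-1,"travel":[0,0,-0.055],"spin":0},{"grip":-1,"travel":[0,0,-0.08],"spin":0},{"grip":-1,"travel":[0,0,-0.105],"spin":0},{"grip":-1,"travel":[0,0,-0.125],"spin":0},{"grip":-1,"travel":[0,0,-0.135],"spin":0},{"grip":-1,"travel":[0,0,-0.135],"spin":0}]'
python3 - <<'E'
from h import *
grab('wrist','w1.png'); print(totool([.540,.204,.0]),ctrl.get_obs()['finger_gap'])
E
```

```text
time_s: 4.42
tcp_pos: [0.4763, -0.2031, 0.1943]
orientation: [0.682, 0.731, 0.0, 0.002]
force: [0.0, 0.2, -2.9]
finger_gap: 0.0335
[0.4017682  0.0919663  0.19327685] 0.03270535879222969
```

View pics/w1.png

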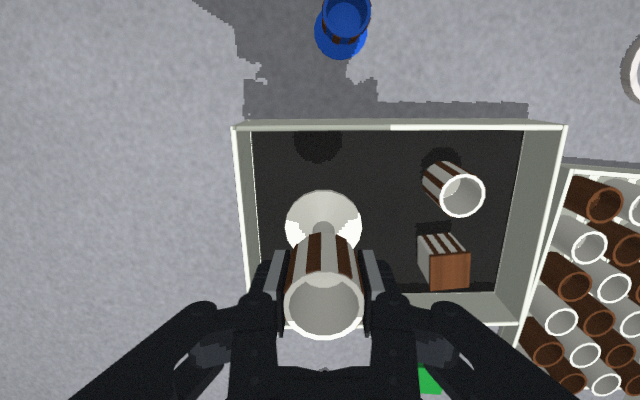

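The goblet is held upright clear of the tray, with the foot at (323,228). The cup and caddy are standing, and the gripper hides the dish. Now I'll carry it across.

```bash
python3 -m inch '[{"grip":-1,"travel":[0.015,0.003,0],"spin":0},{"grip":-1,"travel":[0.045,0.01,0],"spin":0},{"grip":-1,"travel":[0.08,0.018,0],"spin":0},{"grip":-1,"travel":[0.12,0.027,0],"spin":0},{"grip":-1,"travel":[0.16,0.037,0],"spin":0},{"grip":-1,"travel":[0.2,0.046,0],"spin":0},{"grip":-1,"travel":[0.24,0.055,0],"spin":0},{"grip":-1,"travel":[0.28,0.064,0],"spin":0}]'
python3 - <<'E'
from h import *
print(totool([.540,.204,.0]))
E
```

```text
time_s: 5.48
tcp_pos: [0.5196, 0.083, 0.1926]
orientation: [0.682, 0.732, -0.0, 0.001]
force: [0.6, -0.2, -2.0]
finger_gap: 0.0328
[0.11946542 0.02881053 0.19252118]
```

```bash
python3 -m inch '[{"grip":-1,"travel":[0.04,0.01,0],"spin":0},{"grip":-1,"travel":[0.075,0.018,0],"spin":0},{"grip":-1,"travel":[0.1,0.024,0],"spin":0},{"grip":-1,"travel":[0.114,0.027,0],"spin":0},{"grip":-1,"travel":[0.119,0.029,0],"spin":0},{"grip":-1,"travel":[0.119,0.029,0],"spin":0},{"grip":-1,"travel":[0.119,0.029,0],"spin":0}]'
python3 - <<'E'
from h import *
c=cal('wrist'); w=grab('wrist','w2.png'); o=ctrl.get_obs(); t=grab('top','t2.png'); ct=cal('top')
print(o['tcp_pos'],R.from_quat(o['orientation']).as_matrix()[2])
P=[.540,.204,.034]; ring=[[P[0]+.12*np.cos(a),P[1]+.12*np.sin(a),.034] for a in np.arange(0,6.28,.05)]
ring2=[[P[0]+.042*np.cos(a),P[1]+.042*np.sin(a),.034] for a in np.arange(0,6.28,.1)]
for im,cc in((w,c),):
    im=im[:,:,::-1].copy()
    for q in np.vstack([proj('',ring,cc),proj('',ring2,cc)]).astype(int):
        cv2.circle(im,tuple(map(int,q)),1,(0,255,0),-1)
    for q in proj('',[[.6135,.1316,.092],P],cc): cv2.circle(im,tuple(map(int,q)),3,(255,0,255),-1)
    cv2.imwrite('pics/w2a.png',im)
E
```

```text
time_s: 6.35
tcp_pos: [0.54, 0.203, 0.1926]
orientation: [0.682, 0.731, -0.0, 0.001]
force: [-0.5, 0.3, -1.2]
finger_gap: 0.0328
[0.54003682 0.20295092 0.19263728] [-1.29762505e-03  5.56815695e-04 -9.99999003e-01]
```

View pics/w2a.png

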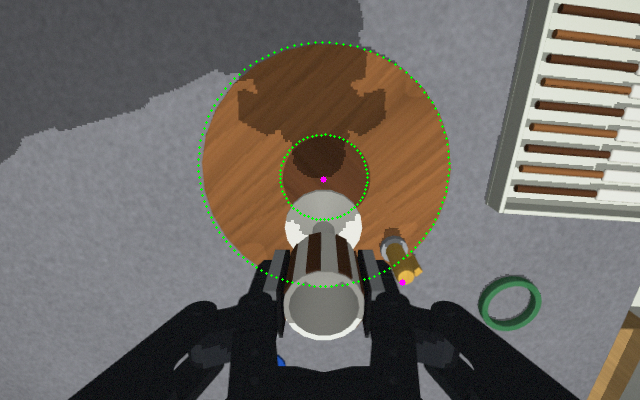

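The predicted platter and inlay circles match the picture, so the centre is right. The knob top shows at (406,276), a few mm from my estimate. Now I'll lower the goblet gently.

```bash
python3 -m inch '[{"grip":-1,"travel":[0.001,0,0.015],"spin":0},{"grip":-1,"travel":[0.001,0,0.04],"spin":0},{"grip":-1,"travel":[0.001,0,0.065],"spin":0},{"grip":-1,"travel":[0.001,0,0.085],"spin":0},{"grip":-1,"travel":[0.001,0,0.095],"spin":0},{"grip":-1,"travel":[0.001,0,0.099],"spin":0},{"grip":-1,"travel":[0.001,0,0.101],"spin":0},{"grip":-1,"travel":[0.001,0,0.101],"spin":0}]'
python3 -m inch '[{"grip":-1,"travel":[0,0,0.001],"spin":0},{"grip":-1,"travel":[0,0,0.001],"spin":0},{"grip":-1,"travel":[0,0,0.002],"spin":0},{"grip":-1,"travel":[0,0,0.002],"spin":0}]'
```

```text
time_s: 7.45
tcp_pos: [0.5404, 0.204, 0.0921]
orientation: [0.682, 0.731, 0.0, 0.001]
force: [-0.4, 0.2, -0.8]
finger_gap: 0.0331
time_s: 7.95
tcp_pos: [0.5403, 0.204, 0.0901]
orientation: [0.682, 0.731, 0.0, 0.001]
force: [0.0, -0.1, -2.2]
finger_gap: 0.0329
```

```bash
python3 -m inch '[{"grip":-1,"travel":[0,0,0.001],"spin":0},{"grip":-1,"travel":[0,0,0.001],"spin":0},{"grip":-1,"travel":[0,0,0.002],"spin":0},{"grip":-1,"travel":[0,0,0.002],"spin":0}]'
```

```text
time_s: 8.45
tcp_pos: [0.5404, 0.204, 0.088]
orientation: [0.682, 0.731, 0.0, 0.001]
force: [-0.4, 0.5, -2.4]
finger_gap: 0.0333
```

```bash
python3 -m inch '[{"grip":-1,"travel":[0,0,0.001],"spin":0},{"grip":-1,"travel":[0,0,0.001],"spin":0},{"grip":-1,"travel":[0,0,0.001],"spin":0}]'; python3 -m inch '[{"grip":-1,"travel":[0,0,0.001],"spin":0},{"grip":-1,"travel":[0,0,0.001],"spin":0},{"grip":-1,"travel":[0,0,0.001],"spin":0}]'
```

```text
time_s: 8.82
tcp_pos: [0.5404, 0.204, 0.0879]
orientation: [0.682, 0.731, 0.0, 0.001]
force: [-3.4, -0.4, 7.0]
finger_gap: 0.033
time_s: 9.2
tcp_pos: [0.5403, 0.204, 0.0879]
orientation: [0.682, 0.731, 0.001, 0.001]
force: [-3.5, -1.9, 8.3]
finger_gap: 0.0328
```

Contact: the force rose to +7 N and z held at 87.9 mm. I'll open gradually, then retreat.

```bash
python3 -m inch '[{"grip":-0.2,"travel":[0,0,0],"spin":0},{"grip":-0.1,"travel":[0,0,0],"spin":0},{"grip":0,"travel":[0,0,0],"spin":0},{"grip":0.2,"travel":[0,0,0],"spin":0},{"grip":0.5,"travel":[0,0,0],"spin":0},{"grip":0.8,"travel":[0,0,0],"spin":0},{"grip":1,"travel":[0,0,0],"spin":0},{"grip":1,"travel":[0,0,0],"spin":0}]'
python3 -m inch '[{"grip":1,"travel":[0,0,-0.015],"spin":0},{"grip":1,"travel":[0,0,-0.04],"spin":0},{"grip":1,"travel":[0,0,-0.065],"spin":0},{"grip":1,"travel":[0,0,-0.09],"spin":0},{"grip":1,"travel":[0,0,-0.11],"spin":0},{"grip":1,"travel":[0,0,-0.12],"spin":0},{"grip":1,"travel":[0,0,-0.12],"spin":0},{"grip":1,"travel":[0,0,-0.12],"spin":0}]'
python3 - <<'E'
from h import *
c=cal('wrist'); w=grab('wrist','w3.png'); t=grab('top','t3.png')
print(proj('',[[.5405,.204,.034],[.5405,.204,.119],[.6148,.1376,.092],[.6148,.1376,.034]],c)); print(ctrl.get_obs()['tcp_pos'])
im=w[:,:,::-1].copy()
for q in proj('',[[.54+.042*np.cos(a),.204+.042*np.sin(a),.034] for a in np.arange(0,6.28,.1)]+[[.6148,.1376,.092]],c): cv2.circle(im,tuple(map(int,q)),1,(0,255,0),-1)
cv2.imwrite('pics/w3a.png',im)
E
```

```text
time_s: 10.2
tcp_pos: [0.5403, 0.204, 0.0879]
orientation: [0.682, 0.731, 0.001, 0.001]
force: [-0.5, -0.6, -0.4]
finger_gap: 0.086
time_s: 11.2
tcp_pos: [0.5397, 0.2039, 0.2072]
orientation: [0.682, 0.731, 0.0, 0.001]
force: [0.8, 0.6, -1.3]
finger_gap: 0.0855
[[324.42542345 176.34307339]
 [325.01901485 204.98479724]
 [401.10785866 268.81080017]
 [388.88084305 240.66732952]]
[0.539616   0.20391857 0.20707238]
```

View pics/w3a.png

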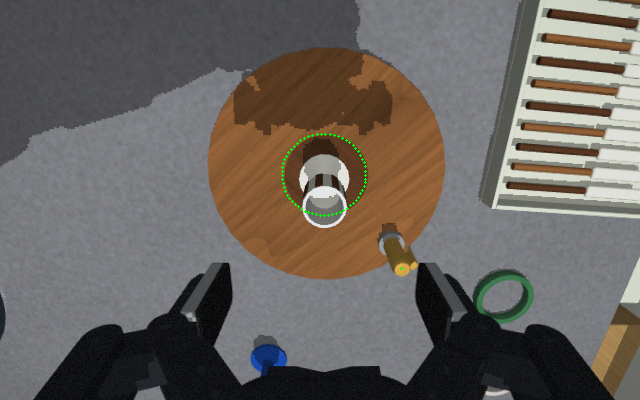

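The goblet stands upright in the inlay, with its foot at about (324,178). The knob top at (402,268) coincides with my projected mark, so I'll take the knob.

```bash
python3 -m inch '[{"grip":1,"travel":[-0.025,0.024,0],"spin":0},{"grip":1,"travel":[-0.055,0.053,0],"spin":0},{"grip":1,"travel":[-0.071,0.07,0.01],"spin":0},{"grip":1,"travel":[-0.071,0.07,0.04],"spin":0},{"grip":1,"travel":[-0.071,0.07,0.09],"spin":0},{"grip":1,"travel":[-0.071,0.07,0.135],"spin":0},{"grip":1,"travel":[-0.071,0.07,0.153],"spin":0},{"grip":1,"travel":[-0.071,0.07,0.154],"spin":0}]' 25
python3 -m inch '[{"grip":0.4,"travel":[0,0,0],"spin":0},{"grip":0,"travel":[0,0,0],"spin":0},{"grip":-0.3,"travel":[0,0,0],"spin":0},{"grip":-0.5,"travel":[0,0,0],"spin":0},{"grip":-1,"travel":[0,0,0],"spin":0},{"grip":-1,"travel":[0,0,0],"spin":0},{"grip":-1,"travel":[0,0,0],"spin":0},{"grip":-1,"travel":[0,0,0],"spin":0}]' 25
cat > nxt.py <<'E'
from h import *
import sys
C=np.array([.540,.204]); step=float(sys.argv[1]); n=int(sys.argv[2]) if len(sys.argv)>2 else 8
o=ctrl.get_obs(); p=o['tcp_pos']; v=p[:2]-C; a=np.arctan2(v[1],v[0]); A0=np.radians(-41.6)
print('t',o['time_s'],'r %.4f rel %.2f z %.4f'%(np.hypot(*v),np.degrees(a-A0)%360,p[2]),'gap',round(o['finger_gap'],4),'F',np.round(o['force'],1))
for i in range(1,n+1):
    b=a+np.radians(step*i); print(np.round(totool([*(C+.1*np.array([np.cos(b),np.sin(b)])),p[2]]),4)[:2].tolist(),end=' ')
E
python3 nxt.py 3.2
```

```text
time_s: 12.3
tcp_pos: [0.6129, 0.1376, 0.0509]
orientation: [0.682, 0.731, -0.002, -0.0]
force: [0.5, 0.7, 0.3]
finger_gap: 0.0854
time_s: 13.3
tcp_pos: [0.6134, 0.1376, 0.0515]
orientation: [0.682, 0.731, -0.001, -0.0]
force: [1.0, -0.2, 4.5]
finger_gap: 0.0176
t 13.3 r 0.0990 rel 359.47 z 0.0515 gap 0.0176 F [ 1.  -0.2  4.5]
[0.0032, 0.0046] [0.0074, 0.0083] [0.0118, 0.0118] [0.0164, 0.0149] [0.0212, 0.0179] [0.0261, 0.0205] [0.0311, 0.0229] [0.0363, 0.025]
```

The knob is held: gap 17.6 mm, radius 99 mm. I'll start turning anticlockwise at about 30°/s.

```bash
sed -i 's/radians(-41.6)/radians(-42.1)/' nxt.py; python3 -m inch '[{"grip":-1,"travel":[0.003,0.0046],"spin":0},{"grip":-1,"travel":[0.0074,0.0083],"spin":0}]' ; python3 -m inch '[{"grip":-1,"travel":[0.003,0.0045,0],"spin":0},{"grip":-1,"travel":[0.0074,0.0083,0],"spin":0},{"grip":-1,"travel":[0.0118,0.0118,0],"spin":0},{"grip":-1,"travel":[0.0164,0.0149,0],"spin":0},{"grip":-1,"travel":[0.0212,0.0179,0],"spin":0},{"grip":-1,"travel":[0.0261,0.0205,0],"spin":0},{"grip":-1,"travel":[0.0311,0.0229,0],"spin":0},{"grip":-1,"travel":[0.0363,0.025,0],"spin":0}]'; python3 nxt.py 4
```

```text
time_s: 14.3
tcp_pos: [0.6368, 0.1757, 0.0516]
orientation: [0.682, 0.731, -0.001, 0.001]
force: [5.2, -1.8, 2.8]
finger_gap: 0.0171
t 14.3 r 0.1009 rel 25.81 z 0.0516 gap 0.0171 F [ 5.2 -1.8  2.8]
[0.0069, 0.0014] [0.0137, 0.0031] [0.0206, 0.0043] [0.0275, 0.0051] [0.0345, 0.0054] [0.0415, 0.0051] [0.0484, 0.0044] [0.0553, 0.0033] validation failed for argument at $[0]...
```

```bash
python3 -m inch '[{"grip":-1,"travel":[0.0069,0.0016,0],"spin":0},{"grip":-1,"travel":[0.0137,0.0031,0],"spin":0},{"grip":-1,"travel":[0.0206,0.0043,0],"spin":0},{"grip":-1,"travel":[0.0275,0.0051,0],"spin":0},{"grip":-1,"travel":[0.0345,0.0054,0],"spin":0},{"grip":-1,"travel":[0.0415,0.0051,0],"spin":0},{"grip":-1,"travel":[0.0484,0.0044,0],"spin":0},{"grip":-1,"travel":[0.0553,0.0033,0],"spin":0}]'; python3 nxt.py 4
```

```text
time_s: 15.3
tcp_pos: [0.639, 0.2323, 0.0516]
orientation: [0.682, 0.731, 0.001, 0.002]
force: [12.9, 2.5, -2.1]
finger_gap: 0.0172
t 15.3 r 0.1030 rel 58.05 z 0.0516 gap 0.0172 F [12.9  2.5 -2.1]
[0.0062, -0.0046] [0.0128, -0.0068] [0.0193, -0.0094] [0.0255, -0.0124] [0.0316, -0.0159] [0.0374, -0.0198] [0.0429, -0.0241] [0.0481, -0.0288]
```

The measured radius and force suggest the axis is about 2 mm further in +x and +y. I'll refine the centre and continue.

```bash
sed -i 's/\[.540,.204\]/[.542,.206]/;s/radians(-42.1)/radians(-43.8)/' nxt.py; python3 nxt.py 4
```

```text
t 15.3 r 0.1005 rel 58.97 z 0.0516 gap 0.0172 F [12.9  2.5 -2.1]
[0.0067, -0.0021] [0.0134, -0.0042] [0.0199, -0.0067] [0.0262, -0.0097] [0.0323, -0.0131] [0.0381, -0.0169] [0.0437, -0.0211] [0.0489, -0.0257]
```

```bash
python3 -m inch '[{"grip":-1,"travel":[0.0067,-0.0015,0],"spin":0},{"grip":-1,"travel":[0.0134,-0.0038,0],"spin":0},{"grip":-1,"travel":[0.0199,-0.0065,0],"spin":0},{"grip":-1,"travel":[0.0262,-0.0096,0],"spin":0},{"grip":-1,"travel":[0.0323,-0.0131,0],"spin":0},{"grip":-1,"travel":[0.0381,-0.0169,0],"spin":0},{"grip":-1,"travel":[0.0437,-0.0211,0],"spin":0},{"grip":-1,"travel":[0.0489,-0.0257,0],"spin":0}]'; python3 nxt.py 4
```

```text
time_s: 16.3
tcp_pos: [0.6105, 0.2808, 0.0516]
orientation: [0.682, 0.731, 0.003, 0.002]
force: [6.3, 4.8, 0.2]
finger_gap: 0.0173
t 16.3 r 0.1014 rel 91.33 z 0.0516 gap 0.0173 F [6.3 4.8 0.2]
[0.0039, -0.006] [0.0084, -0.0113] [0.0126, -0.0169] [0.0163, -0.0228] [0.0196, -0.029] [0.0225, -0.0353] [0.025, -0.0419] [0.027, -0.0486]
```

```bash
python3 -m inch '[{"grip":-1,"travel":[0.0043,-0.0055,0],"spin":0},{"grip":-1,"travel":[0.0086,-0.0111,0],"spin":0},{"grip":-1,"travel":[0.0128,-0.0169,0],"spin":0},{"grip":-1,"travel":[0.0165,-0.0228,0],"spin":0},{"grip":-1,"travel":[0.0198,-0.029,0],"spin":0},{"grip":-1,"travel":[0.0227,-0.0353,0],"spin":0},{"grip":-1,"travel":[0.0252,-0.0419,0],"spin":0},{"grip":-1,"travel":[0.0272,-0.0486,0],"spin":0}]'; python3 nxt.py 4
```

```text
time_s: 17.3
tcp_pos: [0.5597, 0.3062, 0.0516]
orientation: [0.682, 0.732, 0.004, 0.001]
force: [2.2, 6.9, 3.3]
finger_gap: 0.0172
t 17.3 r 0.1018 rel 123.77 z 0.0516 gap 0.0172 F [2.2 6.9 3.3]
[-0.0003, -0.0073] [0.0007, -0.0142] [0.0012, -0.0211] [0.0012, -0.0281] [0.0007, -0.0351] [-0.0002, -0.042] [-0.0017, -0.0488] [-0.0036, -0.0555]
```

```bash
sed -i 's/\[.542,.206\]/[.542,.207]/;s/radians(-43.8)/radians(-44.2)/' nxt.py; python3 -m inch '[{"grip":-1,"travel":[0.001,-0.007,0],"spin":0},{"grip":-1,"travel":[0.002,-0.014,0],"spin":0},{"grip":-1,"travel":[0.0024,-0.0211,0],"spin":0},{"grip":-1,"travel":[0.0024,-0.0281,0],"spin":0},{"grip":-1,"travel":[0.0018,-0.0351,0],"spin":0},{"grip":-1,"travel":[0.0009,-0.042,0],"spin":0},{"grip":-1,"travel":[-0.0006,-0.0488,0],"spin":0},{"grip":-1,"travel":[-0.0026,-0.0555,0],"spin":0}]'; python3 nxt.py 4
```

```text
time_s: 18.3
tcp_pos: [0.5037, 0.3001, 0.0515]
orientation: [0.682, 0.732, 0.004, 0.0]
force: [-1.9, 4.2, 7.2]
finger_gap: 0.0173
t 18.3 r 0.1006 rel 156.54 z 0.0515 gap 0.0173 F [-1.9  4.2  7.2]
[-0.003, -0.0063] [-0.0059, -0.0127] [-0.0092, -0.0189] [-0.0129, -0.0248] [-0.0171, -0.0304] [-0.0216, -0.0357] [-0.0264, -0.0407] [-0.0317, -0.0453]
```

```bash
python3 -m inch '[{"grip":-1,"travel":[-0.0026,-0.0064,0],"spin":0},{"grip":-1,"travel":[-0.0056,-0.0128,0],"spin":0},{"grip":-1,"travel":[-0.009,-0.019,0],"spin":0},{"grip":-1,"travel":[-0.0128,-0.0249,0],"spin":0},{"grip":-1,"travel":[-0.017,-0.0305,0],"spin":0},{"grip":-1,"travel":[-0.0216,-0.0358,0],"spin":0},{"grip":-1,"travel":[-0.0264,-0.0408,0],"spin":0},{"grip":-1,"travel":[-0.0317,-0.0454,0],"spin":0}]'; python3 nxt.py 4
```

```text
time_s: 19.3
tcp_pos: [0.4601, 0.2649, 0.0514]
orientation: [0.682, 0.732, 0.004, 0.0]
force: [-1.1, 1.8, 9.5]
finger_gap: 0.0174
t 19.3 r 0.1003 rel 188.96 z 0.0514 gap 0.0174 F [-1.1  1.8  9.5]
[-0.0057, -0.004] [-0.0115, -0.0079] [-0.0176, -0.0113] [-0.0239, -0.0143] [-0.0304, -0.0168] [-0.0371, -0.0189] [-0.0439, -0.0205] [-0.0508, -0.0216]
```

```bash
python3 -m inch '[{"grip":-1,"travel":[-0.0056,-0.0042,0],"spin":0},{"grip":-1,"travel":[-0.0115,-0.008,0],"spin":0},{"grip":-1,"travel":[-0.0176,-0.0114,0],"spin":0},{"grip":-1,"travel":[-0.0239,-0.0144,0],"spin":0},{"grip":-1,"travel":[-0.0304,-0.0168,0],"spin":0},{"grip":-1,"travel":[-0.0371,-0.0189,0],"spin":0},{"grip":-1,"travel":[-0.0439,-0.0205,0],"spin":0},{"grip":-1,"travel":[-0.0508,-0.0216,0],"spin":0}]'; python3 nxt.py 4
```

```text
time_s: 20.3
tcp_pos: [0.4423, 0.2121, 0.0514]
orientation: [0.682, 0.732, 0.004, 0.001]
force: [2.6, 0.9, 8.4]
finger_gap: 0.0174
t 20.3 r 0.0998 rel 221.29 z 0.0514 gap 0.0174 F [2.6 0.9 8.4]
[-0.0069, -0.0008] [-0.0139, -0.0009] [-0.0209, -0.0005] [-0.0278, 0.0003] [-0.0347, 0.0017] [-0.0414, 0.0035] [-0.048, 0.0058] [-0.0544, 0.0085]
```

```bash
python3 -m inch '[{"grip":-1,"travel":[-0.0069,-0.0006,0],"spin":0},{"grip":-1,"travel":[-0.0139,-0.0007,0],"spin":0},{"grip":-1,"travel":[-0.0209,-0.0004,0],"spin":0},{"grip":-1,"travel":[-0.0278,0.0004,0],"spin":0},{"grip":-1,"travel":[-0.0347,0.0018,0],"spin":0},{"grip":-1,"travel":[-0.0414,0.0036,0],"spin":0},{"grip":-1,"travel":[-0.048,0.0059,0],"spin":0},{"grip":-1,"travel":[-0.0544,0.0086,0],"spin":0}]'; python3 nxt.py 4
```

```text
time_s: 21.3
tcp_pos: [0.4554, 0.1583, 0.0515]
orientation: [0.682, 0.732, 0.004, 0.001]
force: [4.4, 2.7, 5.1]
finger_gap: 0.0171
t 21.3 r 0.0994 rel 253.53 z 0.0515 gap 0.0171 F [4.4 2.7 5.1]
[-0.0065, 0.0026] [-0.0124, 0.0063] [-0.0181, 0.0103] [-0.0235, 0.0147] [-0.0286, 0.0195] [-0.0333, 0.0246] [-0.0377, 0.0301] [-0.0417, 0.0358]
```

```bash
python3 -m inch '[{"grip":-1,"travel":[-0.0061,0.0029,0],"spin":0},{"grip":-1,"travel":[-0.012,0.0065,0],"spin":0},{"grip":-1,"travel":[-0.0177,0.0104,0],"spin":0},{"grip":-1,"travel":[-0.0231,0.0148,0],"spin":0},{"grip":-1,"travel":[-0.0282,0.0196,0],"spin":0},{"grip":-1,"travel":[-0.0329,0.0247,0],"spin":0},{"grip":-1,"travel":[-0.0373,0.0302,0],"spin":0},{"grip":-1,"travel":[-0.0413,0.0359,0],"spin":0}]'; python3 nxt.py 4
```

```text
time_s: 22.3
tcp_pos: [0.4943, 0.12, 0.0515]
orientation: [0.682, 0.732, 0.005, 0.0]
force: [3.2, 7.0, 3.5]
finger_gap: 0.0169
t 22.3 r 0.0992 rel 285.48 z 0.0515 gap 0.0169 F [3.2 7.  3.5]
[-0.0042, 0.0056] [-0.0074, 0.0118] [-0.0101, 0.0182] [-0.0123, 0.0249] [-0.0141, 0.0316] [-0.0154, 0.0385] [-0.0162, 0.0454] [-0.0166, 0.0524]
```

```bash
python3 -m inch '[{"grip":-1,"travel":[-0.0034,0.006,0],"spin":0},{"grip":-1,"travel":[-0.0066,0.012,0],"spin":0},{"grip":-1,"travel":[-0.0093,0.0183,0],"spin":0},{"grip":-1,"travel":[-0.0115,0.0249,0],"spin":0},{"grip":-1,"travel":[-0.0133,0.0316,0],"spin":0},{"grip":-1,"travel":[-0.0146,0.0385,0],"spin":0},{"grip":-1,"travel":[-0.0154,0.0454,0],"spin":0},{"grip":-1,"travel":[-0.0158,0.0524,0],"spin":0}]'; python3 nxt.py 4; python3 -c "
from h import *
print(totool([.6134,.1376,.0515]))"
```

```text
time_s: 23.3
tcp_pos: [0.5469, 0.1079, 0.0515]
orientation: [0.681, 0.732, 0.004, -0.001]
force: [-1.2, 3.9, 5.8]
finger_gap: 0.0174
t 23.3 r 0.0992 rel 317.01 z 0.0515 gap 0.0174 F [-1.2  3.9  5.8]
[-0.0007, 0.007] [-0.0001, 0.0139] [0.0009, 0.0208] [0.0025, 0.0276] [0.0045, 0.0343] [0.0069, 0.0408] [0.0099, 0.0472] [0.0132, 0.0533] [0.02486182 0.06847574 0.00051882]
```

```bash
python3 -m inch '[{"grip":-1,"travel":[0,0.007,0],"spin":0},{"grip":-1,"travel":[0.0006,0.0139,0],"spin":0},{"grip":-1,"travel":[0.0016,0.0208,0],"spin":0},{"grip":-1,"travel":[0.0031,0.0276,0],"spin":0},{"grip":-1,"travel":[0.005,0.0343,0],"spin":0},{"grip":-1,"travel":[0.0074,0.0408,0],"spin":0},{"grip":-1,"travel":[0.0103,0.0472,0],"spin":0},{"grip":-1,"travel":[0.0136,0.0533,0],"spin":0}]'; python3 nxt.py 2.8 4; python3 -c "
from h import *
print(totool([.6134,.1376,.0515]))"
```

```text
time_s: 24.3
tcp_pos: [0.598, 0.1248, 0.0515]
orientation: [0.682, 0.732, 0.003, -0.001]
force: [-2.3, 0.8, 6.1]
finger_gap: 0.0172
t 24.3 r 0.0994 rel 348.46 z 0.0515 gap 0.0172 F [-2.3  0.8  6.1]
[0.0021, 0.0045] [0.0048, 0.0085] [0.0078, 0.0124] [0.0109, 0.0161] [0.01163962 0.01629075 0.00012758]
```

```bash
python3 -m inch '[{"grip":-1,"travel":[0.0023,0.0045,0],"spin":0},{"grip":-1,"travel":[0.005,0.0086,0],"spin":0},{"grip":-1,"travel":[0.0082,0.0125,0],"spin":0},{"grip":-1,"travel":[0.0105,0.0152,0],"spin":0},{"grip":-1,"travel":[0.0116,0.0163,0],"spin":0},{"grip":-1,"travel":[0.0116,0.0163,0],"spin":0},{"grip":-1,"travel":[0.0116,0.0163,0],"spin":0}]'; python3 nxt.py 2 1
python3 - <<'E'
from h import *
t=grab('top','t4.png');s=grab('scene','s4.png')
a=cv2.resize(t[175:275,230:330],None,fx=4,fy=4,interpolation=cv2.INTER_CUBIC)
b=cv2.resize(s[200:300,330:430],None,fx=4,fy=4,interpolation=cv2.INTER_CUBIC)
cv2.imwrite('pics/c4.png',np.hstack([a,b])[:,:,::-1])
E
```

```text
time_s: 25.18
tcp_pos: [0.6128, 0.137, 0.0515]
orientation: [0.682, 0.732, 0.002, -0.002]
force: [-0.6, 1.7, 5.8]
finger_gap: 0.0174
t 25.175 r 0.0995 rel 359.52 z 0.0515 gap 0.0174 F [-0.6  1.7  5.8]
[0.002, 0.0029]
```

View pics/c4.png

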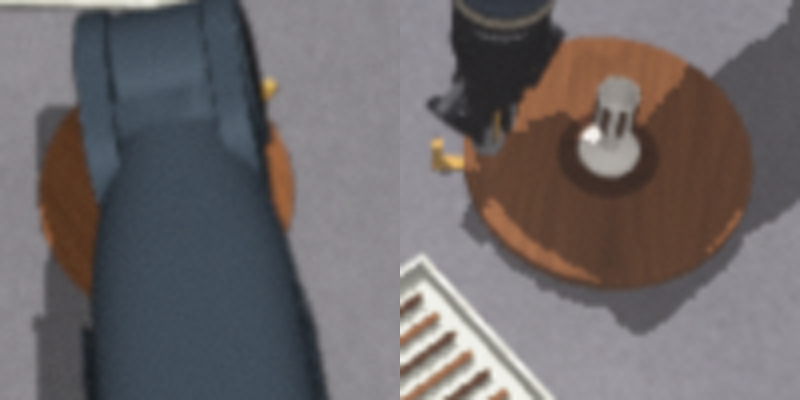

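The goblet is still standing in the inlay, at (610,150) in the right half, and the held knob is beside the pointer. I'll release, rise, and check the knob angle.

```bash
python3 -m inch '[{"grip":-0.4,"travel":[0,0,0],"spin":0},{"grip":-0.2,"travel":[0,0,0],"spin":0},{"grip":0.2,"travel":[0,0,0],"spin":0},{"grip":0.6,"travel":[0,0,0],"spin":0},{"grip":1,"travel":[0,0,0],"spin":0},{"grip":1,"travel":[0,0,0],"spin":0},{"grip":1,"travel":[0,0,0],"spin":0}]'
python3 -m inch '[{"grip":1,"travel":[0,0,-0.015],"spin":0},{"grip":1,"travel":[0,0,-0.05],"spin":0},{"grip":1,"travel":[0,0,-0.09],"spin":0},{"grip":1,"travel":[0,0,-0.13],"spin":0},{"grip":1,"travel":[-0.03,-0.02,-0.16],"spin":0},{"grip":1,"travel":[-0.08,-0.05,-0.16],"spin":0},{"grip":1,"travel":[-0.1,-0.07,-0.16],"spin":0},{"grip":1,"travel":[-0.1,-0.07,-0.16],"spin":0}]'
python3 - <<'E'
from h import *
c=cal('wrist'); w=grab('wrist','w5.png')
C=np.array([.542,.207]); 
for n,P in (('start est',[.6148,.1376,.092]),): print(n,proj('',[P],c))
print('axis line',proj('',[[.541,.2055,.034]],c))
cv2.imwrite('pics/w5a.png',w[:,:,::-1])
E
```

```text
time_s: 26.15
tcp_pos: [0.6128, 0.137, 0.0516]
orientation: [0.682, 0.732, 0.002, -0.002]
force: [0.3, -0.6, -0.2]
finger_gap: 0.0854
time_s: 27.15
tcp_pos: [0.549, 0.03, 0.2125]
orientation: [0.682, 0.731, 0.003, -0.001]
force: [-0.5, -0.0, 0.1]
finger_gap: 0.0851
start est [[419.88051677  63.70276591]]
axis line [[328.15424008 -20.58202009]]
```

View pics/w5a.png

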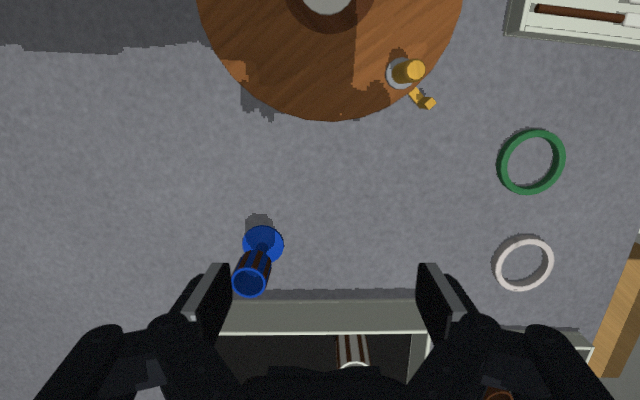

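The knob top shows at (415,70), while the start position would project to (420,64), so the knob may be about 3° short. I'll return to the earlier viewing pose for a like-for-like comparison.

```bash
python3 -m inch '[{"grip":1,"travel":[0.04,0.001,0],"spin":0},{"grip":1,"travel":[0.09,0.002,0.003],"spin":0},{"grip":1,"travel":[0.14,0.003,0.005],"spin":0},{"grip":1,"travel":[0.174,0.003,0.005],"spin":0},{"grip":1,"travel":[0.174,0.003,0.005],"spin":0},{"grip":1,"travel":[0.174,0.003,0.005],"spin":0}]'
python3 - <<'E'
from h import *
c=cal('wrist'); w=grab('wrist','w6.png'); print(proj('',[[.6148,.1376,.092]],c),ctrl.get_obs()['tcp_pos'])
o=cv2.imread('pics/w3.png'); n=w[:,:,::-1]
f=lambda i:cv2.resize(i[130:290,290:450],(400,400),interpolation=cv2.INTER_CUBIC)
cv2.imwrite('pics/w6a.png',np.hstack([f(o),f(n)]))
for i in (o,n):
    h=cv2.cvtColor(np.ascontiguousarray(i),cv2.COLOR_BGR2HSV); m=((h[...,0]>15)&(h[...,0]<32)&(h[...,1]>140)&(h[...,2]>170)).astype(np.uint8); m[:225]=0;m[:,:360]=0;m[290:]=0;m[:,430:]=0
    k,l,s,q=cv2.connectedComponentsWithStats(m); print(s[1:,4],np.round(q[1:],1).tolist())
E
```

```text
time_s: 27.95
tcp_pos: [0.541, 0.2051, 0.2083]
orientation: [0.682, 0.732, 0.003, -0.001]
force: [-0.4, 0.1, -0.1]
finger_gap: 0.0855
[[398.92900808 270.35001009]] [0.54102058 0.20457638 0.20831129]
[188] [[404.2, 268.2]]
[  4  41 142] [[400.5, 254.5], [411.2, 267.2], [395.4, 273.6]]
```

View pics/w6a.png

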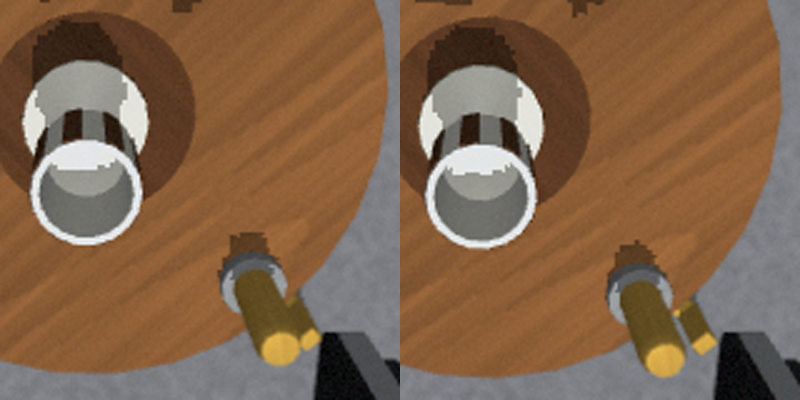

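Comparing left (before) with right (now): relative to the goblet, the knob is about 4.6 mm (2.6°) short of its start, because it slid in the pads. I'll take the knob again and finish the turn.

```bash
python3 -c "
from h import *
print(totool([.6117,.1342,.0515]))"
```

```text
[-0.07602738  0.06507436  0.15659937]
```

```bash
python3 -m inch '[{"grip":1,"travel":[-0.028,0.024,0],"spin":0},{"grip":1,"travel":[-0.06,0.052,0],"spin":0},{"grip":1,"travel":[-0.076,0.065,0.01],"spin":0},{"grip":1,"travel":[-0.076,0.065,0.04],"spin":0},{"grip":1,"travel":[-0.076,0.065,0.09],"spin":0},{"grip":1,"travel":[-0.076,0.065,0.135],"spin":0},{"grip":1,"travel":[-0.076,0.065,0.156],"spin":0},{"grip":1,"travel":[-0.076,0.065,0.156],"spin":0}]' 25
python3 -m inch '[{"grip":0.4,"travel":[0,0,0],"spin":0},{"grip":0,"travel":[0,0,0],"spin":0},{"grip":-0.3,"travel":[0,0,0],"spin":0},{"grip":-0.5,"travel":[0,0,0],"spin":0},{"grip":-1,"travel":[0,0,0],"spin":0},{"grip":-1,"travel":[0,0,0],"spin":0},{"grip":-1,"travel":[0,0,0],"spin":0},{"grip":-1,"travel":[0,0,0],"spin":0}]' 25
python3 -c "
from h import *
print(totool([.6148,.1376,.0515]))"
```

```text
time_s: 29.0
tcp_pos: [0.6099, 0.1335, 0.0501]
orientation: [0.682, 0.731, 0.001, -0.002]
force: [-0.3, 0.1, 0.6]
finger_gap: 0.0854
time_s: 30.0
tcp_pos: [0.6105, 0.1335, 0.0507]
orientation: [0.682, 0.731, 0.002, -0.002]
force: [0.7, -0.8, 5.5]
finger_gap: 0.0172
[ 0.00376561  0.00461587 -0.00077572]
```

```bash
python3 -m inch '[{"grip":-1,"travel":[0.0012,0.0014,0],"spin":0},{"grip":-1,"travel":[0.0025,0.0028,0],"spin":0},{"grip":-1,"travel":[0.0038,0.0042,0],"spin":0},{"grip":-1,"travel":[0.0038,0.0042,0],"spin":0},{"grip":-1,"travel":[0.0038,0.0042,0],"spin":0},{"grip":-1,"travel":[0.0038,0.0042,0],"spin":0}]'
python3 -m inch '[{"grip":-0.4,"travel":[0,0,0],"spin":0},{"grip":-0.2,"travel":[0,0,0],"spin":0},{"grip":0.2,"travel":[0,0,0],"spin":0},{"grip":0.6,"travel":[0,0,0],"spin":0},{"grip":1,"travel":[0,0,0],"spin":0},{"grip":1,"travel":[0,0,0],"spin":0},{"grip":1,"travel":[0,0,0],"spin":0}]'
python3 -m inch '[{"grip":1,"travel":[0,0,-0.015],"spin":0},{"grip":1,"travel":[0,0,-0.05],"spin":0},{"grip":1,"travel":[0,0,-0.09],"spin":0},{"grip":1,"travel":[0,0,-0.13],"spin":0},{"grip":1,"travel":[0.03,-0.03,-0.156],"spin":0},{"grip":1,"travel":[0.07,-0.07,-0.156],"spin":0},{"grip":1,"travel":[0.07,-0.073,-0.156],"spin":0},{"grip":1,"travel":[0.07,-0.073,-0.156],"spin":0}]'
python3 - <<'E'
from h import *
w=grab('wrist','w7.png'); print(ctrl.get_obs()['tcp_pos'])
o=cv2.imread('pics/w3.png'); n=w[:,:,::-1]
f=lambda i:cv2.resize(i[130:290,290:450],(400,400),interpolation=cv2.INTER_CUBIC)
cv2.imwrite('pics/w7a.png',np.hstack([f(o),f(n)]))
E
```

```text
time_s: 30.75
tcp_pos: [0.6145, 0.1376, 0.0507]
orientation: [0.682, 0.731, 0.002, -0.002]
force: [2.5, -1.4, 1.7]
finger_gap: 0.0173
time_s: 31.62
tcp_pos: [0.6145, 0.1376, 0.0507]
orientation: [0.682, 0.731, 0.002, -0.002]
force: [-0.4, 0.6, -0.1]
finger_gap: 0.085
time_s: 32.62
tcp_pos: [0.537, 0.2017, 0.2081]
orientation: [0.682, 0.731, 0.003, -0.001]
force: [-0.7, -0.3, -0.1]
finger_gap: 0.0851
[0.53737645 0.20129148 0.20768509]
```

View pics/w7a.png

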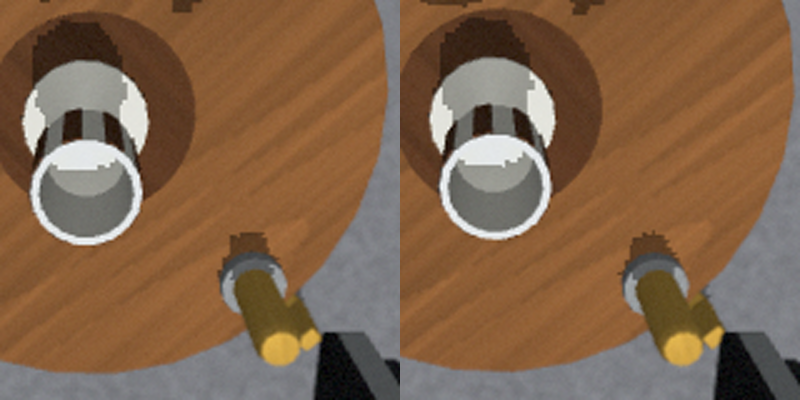

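The knob-to-pointer offset is now (30,-10) against (29,-9) at the start, within about 0.5 mm. The goblet still stands in the inlay. I'll back the arm off and take a final overview.

```bash
python3 -m inch '[{"grip":1,"travel":[0,0,-0.03],"spin":0},{"grip":1,"travel":[0,-0.03,-0.06],"spin":0},{"grip":1,"travel":[0,-0.07,-0.08],"spin":0},{"grip":1,"travel":[0,-0.12,-0.08],"spin":0},{"grip":1,"travel":[0,-0.17,-0.08],"spin":0},{"grip":1,"travel":[0,-0.2,-0.08],"spin":0},{"grip":1,"travel":[0,-0.2,-0.08],"spin":0},{"grip":1,"travel":[0,-0.2,-0.08],"spin":0}]'
python3 - <<'E'
from h import *
t=grab('top','t8.png');s=grab('scene','s8.png');o=cv2.imread('pics/top0.png')
r=lambda i,f:cv2.resize(i,None,fx=f,fy=f,interpolation=cv2.INTER_CUBIC)
A=r(t[175:275,230:430,::-1],4)
B=np.hstack([r(s[115:195,240:350,::-1],2.5),r(s[200:280,330:430,::-1],2.5)]);B=np.pad(B,((0,0),(0,800-B.shape[1]),(0,0)))
cv2.imwrite('pics/c8.png',np.vstack([A,B]))
for a,b,n in((o,t[:,:,::-1],'top'),(cv2.imread('pics/scene0.png'),s[:,:,::-1],'scene')):
    d=(cv2.absdiff(a,np.ascontiguousarray(b)).max(2)>50).astype(np.uint8); k,l,st,q=cv2.connectedComponentsWithStats(d); print(n,[x.tolist() for x in st[1:] if x[4]>12])
print(ctrl.get_obs()['time_s'])
E
```

```text
time_s: 33.67
tcp_pos: [0.3389, 0.187, 0.2875]
orientation: [0.683, 0.731, 0.003, -0.001]
force: [0.6, -0.3, 0.6]
finger_gap: 0.0851
top [[263, 216, 16, 16, 187], [373, 235, 15, 16, 182], [189, 264, 110, 136, 8691], [267, 300, 177, 100, 5226], [431, 312, 130, 88, 5588], [545, 350, 27, 43, 571], [307, 359, 12, 7, 15], [307, 372, 47, 22, 287], [557, 384, 21, 16, 146], [545, 389, 2, 11, 16], [548, 392, 9, 8, 52]]
scene [[318, 0, 22, 7, 104], [416, 0, 43, 119, 2350], [474, 0, 32, 27, 395], [549, 0, 12, 4, 31], [461, 5, 12, 14, 125], [474, 7, 78, 126, 4335], [310, 8, 38, 44, 804], [475, 9, 8, 4, 23], [470, 14, 25, 55, 563], [469, 23, 4, 6, 20], [419, 129, 5, 4, 14], [388, 131, 31, 15, 156], [315, 142, 13, 24, 187], [420, 151, 11, 10, 50], [448, 152, 5, 5, 16], [431, 175, 36, 16, 276], [430, 177, 81, 80, 2866], [529, 179, 7, 4, 13], [537, 179, 12, 8, 37], [374, 219, 16, 25, 256]]
33.775
```

View pics/c8.png

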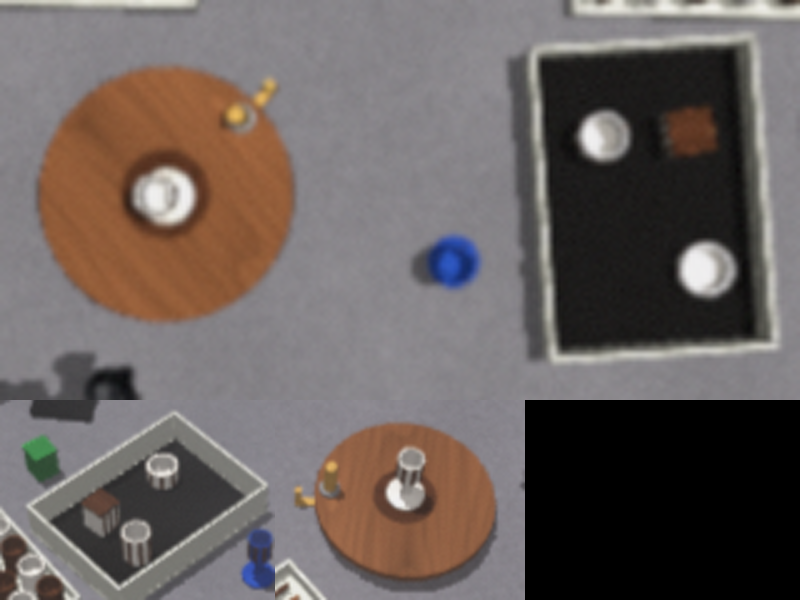

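The goblet is upright within the inlay, the other three pieces are standing, and nothing else has changed. I'll check the knob numerically against the first picture.

Run:
```python
from h import *
def sub(a,b):
    a,b=[cv2.cvtColor(i,cv2.COLOR_BGR2GRAY).astype(np.float32) for i in (a,b)]
    res=[]
    for (x,y,w,h) in ((282,197,12,14),):
        up=lambda i:cv2.resize(i,None,fx=8,fy=8,interpolation=cv2.INTER_CUBIC)
        T=up(a[y-4:y+h+4,x-4:x+w-1+4])[32:-32,32:-32]; S=up(b[y-4:y+h+4,x-4:x+w-1+4])
        m=cv2.minMaxLoc(cv2.matchTemplate(S,T,cv2.TM_CCOEFF_NORMED)); res.append((m[1],(np.array(m[3])-32)/8))
    return res
a,b=cv2.imread('pics/top0.png'),cv2.imread('pics/t8.png')
print('top knob px shift',sub(a,b))
# platter rotation from wood texture
def pol(i): return cv2.warpPolar(cv2.cvtColor(i,cv2.COLOR_BGR2GRAY).astype(np.float32),(32,1440),(271.6,223.2),32,cv2.INTER_CUBIC)[:,13:29]
A,B=pol(a),pol(b); A-=A.mean(0);B-=B.mean(0)
c=[(A*np.roll(B,k,0)).sum() for k in range(-60,61)]; print('rot deg (img cw +) needed',(np.argmax(c)-60)/4)
```

```text
top knob px shift [(0.9722904562950134, array([0.5, 0.5]))]
rot deg (img cw +) needed -1.5
```

The first and last top pictures put the platter about 1.5° (2.6 mm at the knob) from its start. The wrist comparison says about 0.3°. Either way the knob is visibly back at the pointer, so I won't disturb it again.

```bash
python3 -c "
from bench import ctrl
print(ctrl.sign_off())"
```

```text
the job is handed in; nothing more can be done
None
```

I lifted the goblet from the tray and set it down gently within the dark disc. I then turned the turntable one full turn anticlockwise by its knob, at about 30°/s, and handed the job in at about 34 s of the 72 s allowed.

- **Goblet and surroundings:** In the final pictures the goblet stands upright inside the dark disc. The cup, dish and caddy are still standing in the tray. Comparing the first and last pictures shows no change except the goblet, the arm and their shadows.
- **Knob slip:** The knob slid in the fingers during the turn and ended about 2.6° short. I took it again and made up the difference.
- **Checks that disagreed:** My last checks on the knob differ slightly. The wrist view puts it about 0.3° from its start, while the top view says about 1.5° short (2.6 mm at the knob). I judged that to be back at the pointer and left it.
- **Centring:** The knob's path put the turning axis up to about 4 mm from where I set the goblet. The goblet's foot is still well inside the dark disc.

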